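Load a tip box through the dust flap of a UV chamber and lock the lamps on

TASK

The closed tip box on the loading shelf is to be decontaminated: push it straight in through the chamber's self-closing dust flap until it runs down the rollers to the back stop and the flap has dropped shut behind it. Then switch the lamps on with the locking lever on top: its collar has to be pulled up before the lever will swing over, away from the loading side, and must drop back fully so that the lever is locked in the on position. Never have the lamps on with the flap open, keep the box upright and leave the jar, tub and squeeze bottle beside the chamber where they stand.

Things in the scene. Friction and masses are not known exactly. Their poses are not given: they have to be found in the camera images.
- uv_chamber: White sheet-metal UV chamber with a steel loading shelf in front, fixed. Origin on the bench under the middle of the mouth, in the plane of the front face; +x into the chamber, +y left as one looks in, z up. Chamber 132 mm wide, 236 deep (x = 0 to 236), roof at z = 189 mm, its rear half an amber window. The points mouth, shelf_end, first_roller, home and lever_pivot are fixed to it, with its axes.
- shelf_end (a point): Middle of the loading shelf's front end, on its top. The shelf is level, z = 78 mm, x = -200 to 0, y = +-100 mm in the chamber's frame, with lips 6 mm high along both sides (x = -200 to -50) and none at the front end.
- mouth (a point): Middle of the mouth's lower edge, on the shelf top (z = 78 mm), in the plane of the front face. The mouth is 84 mm wide (80 mm between the liners inside) and 95 mm high. Two flared guides 42 mm high lead to it, from y = +-68 mm at x = -42 mm to y = +-43 mm at x = 0.
- first_roller (a point): Top of the first roller, 20 mm inside the mouth, level with the shelf. From here free-turning rollers slope down into the chamber at 16 degrees: once the middle of the box has passed this point it tips over and rolls by itself to the back stop, so the hand need not enter the mouth.
- home (a point): Where the centre of the box's underside lies when the box rests on the rollers against the back stop: 145 mm behind the front face, 42 mm above the bench.
- tip_box_closed: Closed box of pipette tips, blue lid on a light grey base, one piece, 0.25 to 0.42 kg, 110 mm long (its y axis), 68 wide (its x), 70 high; origin at the centre of its underside. Lies on the loading shelf, length roughly towards the mouth but askew up to 0.3 rad and up to 22 mm off the middle. At home it is tilted 16 degrees, nose down.
- flap (a joint): Angle (rad) of the aluminium dust flap, 78 mm wide, 93 high, hanging in the mouth from a hinge along its top edge (172 mm above the bench, just behind the front face): 0 = shut, up to 1.5 = swung up into the chamber. It never swings outward. Its weight and a light spring (under 1 N at the lower edge) shut it when nothing holds it. The box fits under it and carries it on its top.
- lamp_lever (a joint): Angle (rad) of the lamp lever on the roof: 0 = off, leaning 0.38 rad towards the loading side (chamber -x); 0.76 = on, leaning 0.38 rad the other way. Turns about an axis along chamber y through lever_pivot and stays where it is left. Blocked after about 0.05 rad of play at either end unless the collar is up at least 10 mm.
- lock_collar (a joint): Travel (m) of the locking collar along the lever: 0 = down (locked), 0.014 = pulled up to its stop. A spring pulls it down with 2 N at 0 and 4.8 N at the top.
- lever_pivot (a point): The lever's pivot, 10 mm above the roof: 68 mm behind the front face, 18 mm right of the middle (chamber y = -18 mm), 199 mm above the bench.
- collar_grip (a point): Middle of the collar's waist, the place to pinch it; 59 mm from lever_pivot with the collar down. The collar is a black spool on the lever: waist 24 mm across, 26 long, flanges 32 mm across above (its top 21 mm above this point) and below. z axis up along the lever. Pinched along chamber y it can pivot between the fingers as the lever swings.
- reagent_jar: White wide-mouth bottle, 78 mm across, 103 mm high, on the bench left of the loading shelf; origin at the centre of its underside. Bystander.
- yellow_lid_tub: White tub with a yellow screw lid, 68 mm across, 74 mm high, on the bench right of the loading shelf; origin at the centre of its underside. Bystander.
- squeeze_bottle: Clear squeeze bottle with a bent spout, 60 x 108 x 209 mm, standing left of the chamber; origin at the centre of its underside. Bystander.

How it is judged:
By the outcome, as a careful person would: the job done as asked, in the order asked, and still so for the second after the job is handed in, with the robot touching nothing.
It also fails if it takes over 72 s, if anything falls off the work surface, if the arm or the gripper's body presses on something with over 40 N, if the wrist force passes 120 N, or if a joint passes its speed limit or range.

ROBOT

A 6-joint arm with a two-finger parallel gripper is mounted at the origin on a cart in front of the work surface, level with it; the furniture and walls round the work are solid. World frame = base frame: x ahead of the robot, y to its left, z up, the work surface at z = 0. Lengths are in mm, angles in rad, forces in N, time in s.
With the tool pointing down it reaches from about 275 to 1000 mm from the base axis. Payload 8.4 kg.
Tool frame: the origin (TCP) lies at the very end of the fingers, on their centre line; the grasp point (between the pads) lies 19 mm behind it; z points along the fingers, y is the line along which they close (so a half turn about z gives the same grasp; the last joint's range is limited). The gripper opens to 85 mm and grips with 20 to 120 N. Pads are 22 mm wide; open, the fingers measure 114 mm over their backs; the gripper's body (76 mm by 85 mm) begins 54 mm behind the grasp point. The pads swing forward as they close: fully open they stand 13 mm farther back than shut.
Start: joints at [-1.339, 0.353, 1.633, -0, 1.155, -0.002], TCP at [144.796, -607.998, 231.281] pointing down, gripper open.
Joint ranges: [-2.63, 2.63], [-0.92, 2.1], [0.06, 2.66], [-1.3, 4.44], [0, 2.69], [-3.02, 3.02]. Speed limits (rad/s): [2.22, 2.22, 2.79, 3.14, 3.14, 3.14].

INTERFACE

Orientations are given as [roll, pitch, yaw] about the fixed x, y, z axes, in that order (R = Rz(yaw) Ry(pitch) Rx(roll)).
In Python, from rig import r, vision gives the robot as it stands. The module is installed in compiled form; this text tells all that it offers.
- The arm moves only by the tool play_rows, never from a script. Its argument "steps" is a list of rows, each an object with "delta_pos": the shift along the tool's x, y, z in cm, a list of three; "yaw": the turn about the tool's z in rad; "jaw": the opening in per cent of the stroke, from 0 (shut) to 100 (fully open). A call has exactly 8 rows; each row is the pose to reach, as a shift and turn from the pose commanded when the call began, along the tool's axes at that moment; what a row does not reach only later rows make up. A row lasts 1/10 s, in which the tool goes at most 50 mm and 8.59 degrees, less where a joint would pass 70% of its speed; a pose out of reach is approached as far as the arm can. A call with a gripper value outside its range is refused whole. The fingers move at their own pace and stop on an object; "grip_force" is the grip in N (left out, the last holds). Time passes only in rows, so rows that repeat a pose let the fingers close, or fill a call up. It gives the time, the measured TCP pose, the force, the opening and the grip force at its end, in the units of the state.
- r.sense(): the state, without advancing time (a new reading comes with each control period).
- vision.grab_frame(name): name is "scene" or "top" or "wrist"; returns (picture, depth): 384x512x3 uint8, red, green, blue; 384x512 float32, mm along the optical axis (not along the pixel's ray), 0 where there is no reading.
- vision.calibration(name): a dict with "mtx" (3x3 intrinsics, pixels), "extrinsics" (4x4, takes a point from camera to world coordinates). Camera axes: x right, y down, z forward; pixel columns grow to the right and rows downward; lengths in mm; the calibration is good to about 2 mm. A picture is of the moment at which its call begins: read the wrist's pose just before it. calibration takes no time and is no camera call; for the wrist camera it gives the pose at the moment of the call.
- r.sign_off(): hands the job in; it is judged then, once.
Trained networks look in the newest picture that a camera, given by its name, has taken for a name from the list of things; names that differ only in an ending like _2 or _b are one class to them, and where a whole thing is asked for, a point or a joint stands for the part that bears it (a point fixed in the world has none). Each returns a list of dicts, best first, with "conf" (0 to 1); they miss things now and then, are a little off and sometimes report something else, mostly with a low value. They report only what shows in the picture. A call takes as long as a camera call.
- vision.cut_out(camera, thing): "region" (384x512 bool, what is visible of it) and "uv" ([column, row] in pixels, amid what is visible of it).
- vision.landmark_of(camera, thing): "uv" ([column, row] in pixels: a listed point, or the origin of a listed thing).
The state is a dict: "clock": time; "qpos": joint angles; "qvel": joint speeds; "joint_efforts": joint torques, N m; "eef_pos": TCP position; "tcp_rot": TCP orientation; "contact_force": force on the tool from outside, world axes, zero at the start; "wrist_torque": the same for the moment, N m; "opening": opening from 0.0 (shut) to 1.0 (fully open); "grasp_force": force on a finger pad.
Only numpy, scipy, OpenCV 4.12 (cv2) and the standard library are available. Lean on these libraries where they do the work, as an engineer would, in place of code of your own. Each camera call takes 0.05 s, during which the arm holds its last target. There are 200 camera calls.

## Working session

There is one attempt and no reset: what is moved stays moved. The work goes in short steps, Python scripts to look and compute and a tool call to move; the robot and the scene stay as the last step left them, time stands still between calls to the robot, and variables do not carry over. Pictures are saved under pics/ and viewed, at most 13 in all, crops included, and the job is handed in when it is done.

Besides the shell and the picture viewer there is one more tool, called after ">>>" in YAML: its name, and indented under it one key for each argument. play_rows: Moves the arm, as the interface text tells. Its arguments: {"type":"object","properties":{"steps":{"type":"array"},"grip_force":{"type":"number"}},"required":["steps"]}

```bash
mkdir -p pics; cat > h.py <<'E'
from rig import r, vision
import numpy as np, cv2
def save(cam,name):
    im,d=vision.grab_frame(cam); cv2.imwrite('pics/'+name,im[:,:,::-1]); return im,d
def ray(cam,uv):
    c=vision.calibration(cam);K=c['mtx'];E=c['extrinsics']
    v=np.linalg.inv(K)@[uv[0],uv[1],1]; return E[:3,3],E[:3,:3]@v
def at_z(cam,uv,z):
    o,v=ray(cam,uv); return o+v*(z-o[2])/v[2]
def cloud(cam,d):
    c=vision.calibration(cam);K=c['mtx'];E=c['extrinsics']
    v,u=np.mgrid[:384,:512]; P=np.stack([(u-K[0,2])/K[0,0]*d,(v-K[1,2])/K[1,1]*d,d],-1)
    return P@E[:3,:3].T+E[:3,3]
E
python3 - <<'E'
from h import *
np.set_printoptions(precision=1,suppress=True)
s=r.sense(); print(s['clock'],s['eef_pos'],s['tcp_rot'],s['opening'])
ims=[]
for cam in ['scene','top']:
    im,d=save(cam,cam+'0.png'); P=cloud(cam,d)
    for t in ['mouth','shelf_end','first_roller','home','lever_pivot','collar_grip','tip_box_closed']:
        L=vision.landmark_of(cam,t)
        if L:
            u=np.array(L[0]['uv']);z={'mouth':78,'shelf_end':78,'first_roller':78,'home':42,'lever_pivot':199,'collar_grip':254,'tip_box_closed':78}[t]
            print(cam,t,round(L[0]['conf'],2),u,at_z(cam,u,z))
    L=vision.cut_out(cam,'tip_box_closed')
    if L:
        m=L[0]['region']; p=P[m&(d>0)]; top=p[p[:,2]>140]; print(len(top),top.mean(0) if len(top) else 0, np.percentile(p[:,2],[5,50,95]))
        if len(top): print(cv2.minAreaRect(top[:,:2].astype(np.float32)))
    ims.append(im)
cv2.imwrite('pics/both.png',cv2.resize(np.hstack(ims),(800,300))[:,:,::-1])
print(vision.calibration('top')['extrinsics'],vision.calibration('scene')['extrinsics'])
E
```

```text
0.0 [ 144.7 -607.5  230.6] [-3.1  0.   0.2] 0.9984396951758049
scene mouth 0.84 [228.4 223. ] [592.1 250.9  78. ]
scene shelf_end 0.72 [306.6 248.3] [410.1 181.1  78. ]
scene first_roller 0.92 [221.3 218.7] [614.6 253.1  78. ]
scene lever_pivot 0.68 [205.6 168.1] [668.4 246.9 199. ]
scene collar_grip 0.68 [214.4 153.7] [638.3 243.9 254. ]
scene tip_box_closed 0.71 [271.3 240.5] [482.2 220.   78. ]
1190 [485.1 217.1 147.4] [ 86.5 145.4 149.5]
((488.089111328125, 214.3612823486328), (110.73487091064453, 70.8333740234375), 23.57167625427246)
top shelf_end 0.9 [257.7 259.7] [405.5 195.9  78. ]
top first_roller 0.69 [235.7 183. ] [621.5 255.7  78. ]
top home 0.58 [252.3 230.7] [488.4 209.9  42. ]
top lever_pivot 0.91 [237.1 156.6] [661.9 246.  199. ]
top collar_grip 0.46 [236.8 158.8] [639.  244.3 254. ]
top tip_box_closed 0.85 [255.6 231. ] [483.8 200.6  78. ]
1078 [486.1 214.1 149.3] [146.3 149.4 152. ]
((487.17669677734375, 214.16732788085938), (109.94170379638672, 67.55636596679688), 23.462064743041992)
[[  -0.    -1.     0.2  384.1]
 [  -1.     0.    -0.   206. ]
 [   0.    -0.2   -1.  1076.4]
 [   0.     0.     0.     1. ]] [[ -0.7  -0.5   0.5  65.2]
 [ -0.7   0.5  -0.5 729.1]
 [  0.   -0.7  -0.7 805.5]
 [  0.    0.    0.    1. ]]
```

View pics/both.png

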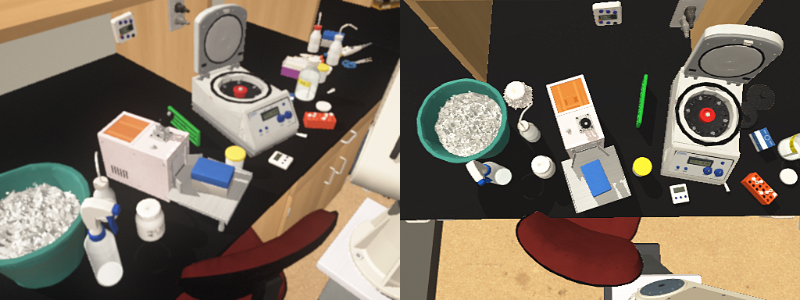

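The picture shows the chamber with its amber window at about (570,100) in the top half, the shelf in front of it, and the blue box at (595,177), askew. The jar is at (543,167) and the tub at (643,167). Next I fit the chamber frame from the depth data.

```bash
python3 - <<'E'
from h import *
np.set_printoptions(precision=1,suppress=True)
im,d=vision.grab_frame('top');P=cloud('top',d)
near=(np.hypot(P[...,0]-600,P[...,1]-250)<330)&(d>0)
def rect(m):
    n,l,st,c=cv2.connectedComponentsWithStats(m.astype(np.uint8));k=1+np.argmax(st[1:,4]);p=P[l==k]
    return p[:,2].mean(),cv2.minAreaRect(p[:,:2].astype(np.float32)),len(p),st[k]
print('roof',rect(near&(abs(P[...,2]-189)<7)))
print('shelf',rect(near&(abs(P[...,2]-79)<6)))
# collar: points above roof
m=near&(P[...,2]>210)&(np.hypot(P[...,0]-650,P[...,1]-245)<60);p=P[m]
print(len(p),p.mean(0),p[p[:,2]>265].mean(0),p[:,2].max())
for t in ['reagent_jar','yellow_lid_tub','squeeze_bottle']:
    L=vision.landmark_of('top',t)
    if L: print(t,at_z('top',L[0]['uv'],0))
c=vision.calibration('top')['mtx'];print(c)
cv2.imwrite('pics/topc.png',cv2.resize(im[60:290,160:340],None,fx=3,fy=2.6)[:,:,::-1])
E
```

```text
roof (np.float64(189.46274420831622), ((706.5299072265625, 281.93560791015625), (237.9986114501953, 132.18846130371094), 17.37852668762207), 4137, array([ 188,   95,   74,   97, 4137], dtype=int32))
shelf (np.float64(79.03313874477054), ((502.3662109375, 217.98617553710938), (210.65945434570312, 200.13294982910156), 17.33574104309082), 3829, array([ 207,  185,   89,   88, 3829], dtype=int32))
186 [641.7 244.  265.5] [635.8 241.2 274.5] 283.1533684575883
reagent_jar [540.6 405.6   0. ]
yellow_lid_tub [521.9  36.4   0. ]
[[359.    0.  254.2]
 [  0.  359.  190.5]
 [  0.    0.    1. ]]
```

View pics/topc.png

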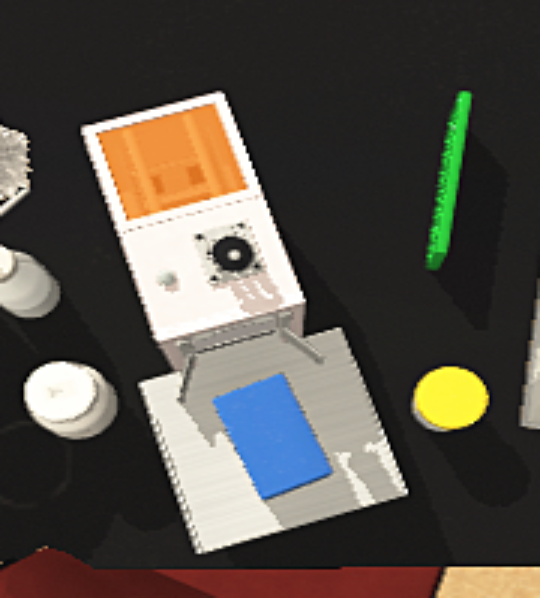

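```bash
cat >> h.py <<'E'
from scipy.spatial.transform import Rotation as Ro
O=np.array([594,246.7,0.]);PSI=.303
C=Ro.from_euler('z',PSI).as_matrix()
def w(x,y,z): return O+C@np.array([x,y,z])
def delta(tgt,yaw,cur=None):
    s=r.sense();R=Ro.from_euler('xyz',s['tcp_rot']).as_matrix()
    e=np.arctan2(R[1,0],R[0,0])
    print('t',round(s['clock'],2),'eef',np.round(s['eef_pos'],1),'rot',np.round(s['tcp_rot'],3),'cham',np.round(C.T@(np.array(s['eef_pos'])-O),1),'F',np.round(s['contact_force'],1),'op',round(s['opening'],3))
    print('delta cm',np.round(R.T@(np.array(tgt)-s['eef_pos'])/10,2),'yaw',round(-(yaw-e),3))
E
python3 -c "
from h import *
delta([459.5,202.3,240],.41)"
```

```text
t 1.1 eef [ 144.8 -608.   231.3] rot [-3.142  0.     0.234] cham [-683.8 -681.7  231.3] F [ 0.  -0.4 -1.1] op 0.996
delta cm [ 49.39 -71.53  -0.87] yaw -0.176
```

>>> play_rows:
  steps:
    - {"delta_pos": [2.7,-3.9,-0.8],"yaw": -0.02,"jaw": 100}
    - {"delta_pos": [5.4,-7.8,-1.6],"yaw": -0.05,"jaw": 100}
    - {"delta_pos": [8.1,-11.7,-2.4],"yaw": -0.07,"jaw": 100}
    - {"delta_pos": [10.8,-15.6,-3.2],"yaw": -0.1,"jaw": 100}
    - {"delta_pos": [13.5,-19.5,-4],"yaw": -0.12,"jaw": 100}
    - {"delta_pos": [16.2,-23.4,-4.8],"yaw": -0.14,"jaw": 100}
    - {"delta_pos": [18.9,-27.3,-5.6],"yaw": -0.16,"jaw": 100}
    - {"delta_pos": [21.6,-31.2,-6],"yaw": -0.176,"jaw": 100}

```text
clock: 1.9
eef_pos: [283.1, -253.0, 292.1]
tcp_rot: [3.14, -0.001, 0.41]
contact_force: [0.6, 0.1, -0.4]
opening: 1.004
grasp_force: 0.0
```

```bash
python3 -c "
from h import *
delta([459.5,202.3,240],.41)"
```

```text
t 1.9 eef [ 283.1 -253.   292.1] rot [ 3.14e+00 -1.00e-03  4.10e-01] cham [-445.9 -384.1  292.1] F [ 0.6  0.1 -0.4] op 1.004
delta cm [ 34.32 -34.73   5.19] yaw -0.0
```

>>> play_rows:
  steps:
    - {"delta_pos": [3.3,-3.4,0.3],"yaw": 0,"jaw": 100}
    - {"delta_pos": [6.6,-6.8,0.6],"yaw": 0,"jaw": 100}
    - {"delta_pos": [9.9,-10.2,0.9],"yaw": 0,"jaw": 100}
    - {"delta_pos": [13.2,-13.6,1.2],"yaw": 0,"jaw": 100}
    - {"delta_pos": [16.5,-17,1.5],"yaw": 0,"jaw": 100}
    - {"delta_pos": [19.8,-20.4,1.8],"yaw": 0,"jaw": 100}
    - {"delta_pos": [23.1,-23.8,2.1],"yaw": 0,"jaw": 100}
    - {"delta_pos": [26.4,-27.2,2.4],"yaw": 0,"jaw": 100}

```text
clock: 2.7
eef_pos: [416.8, 102.4, 267.5]
tcp_rot: [3.141, -0.001, 0.41]
contact_force: [1.9, -0.5, -0.3]
opening: 0.998
grasp_force: 0.0
```

>>> play_rows:
  steps:
    - {"delta_pos": [2.6,-2.5,0.8],"yaw": 0,"jaw": 100}
    - {"delta_pos": [5.3,-5,1.6],"yaw": 0,"jaw": 100}
    - {"delta_pos": [7.9,-7.5,2.8],"yaw": 0,"jaw": 100}
    - {"delta_pos": [7.9,-7.5,4],"yaw": 0,"jaw": 100}
    - {"delta_pos": [7.9,-7.5,5],"yaw": 0,"jaw": 100}
    - {"delta_pos": [7.9,-7.5,6],"yaw": 0,"jaw": 100}
    - {"delta_pos": [7.9,-7.5,6.5],"yaw": 0,"jaw": 100}
    - {"delta_pos": [7.9,-7.5,6.5],"yaw": 0,"jaw": 100}

```text
clock: 3.5
eef_pos: [458.5, 199.5, 201.8]
tcp_rot: [3.142, 0.001, 0.409]
contact_force: [-0.1, 0.2, 0.7]
opening: 1.0
grasp_force: 0.0
```

```bash
python3 - <<'E'
from h import *
delta([459.5,202.3,115],.41)
for cam in ['scene','wrist']:
    im,d=save(cam,cam+'1.png');P=cloud(cam,d)
    L=vision.cut_out(cam,'tip_box_closed')
    if L:
        p=P[L[0]['region']&(d>0)];p=p[p[:,2]>140];print(cam,len(p),p[:,2].mean(),cv2.minAreaRect(p[:,:2].astype(np.float32)))
E
```

```text
t 3.5 eef [458.5 199.5 201.8] rot [3.142e+00 1.000e-03 4.090e-01] cham [-143.4   -4.6  201.8] F [-0.1  0.2  0.7] op 1.0
delta cm [ 0.21 -0.21  8.68] yaw -0.001
scene 1143 147.5026915879028 ((486.27313232421875, 219.940673828125), (112.54776000976562, 79.4724349975586), 20.280946731567383)
wrist 20645 148.33347458985202 ((487.7861328125, 213.57797241210938), (110.24610900878906, 67.75830078125), 22.953916549682617)
```

View pics/wrist1.png

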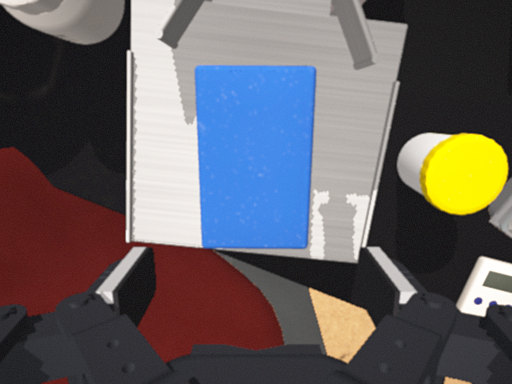

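The wrist view confirms the box: its lid runs from (197,67) to (313,247) and is centred between the fingers. I'll descend and pinch it near the rear end.

>>> play_rows:
  steps:
    - {"delta_pos": [0.2,-0.2,2.5],"yaw": 0,"jaw": 100}
    - {"delta_pos": [0.2,-0.2,5],"yaw": 0,"jaw": 100}
    - {"delta_pos": [0.2,-0.2,7],"yaw": 0,"jaw": 100}
    - {"delta_pos": [0.2,-0.2,8.7],"yaw": 0,"jaw": 100}
    - {"delta_pos": [0.2,-0.2,8.7],"yaw": 0,"jaw": 70}
    - {"delta_pos": [0.2,-0.2,8.7],"yaw": 0,"jaw": 60}
    - {"delta_pos": [0.2,-0.2,8.7],"yaw": 0,"jaw": 60}
    - {"delta_pos": [0.2,-0.2,8.7],"yaw": 0,"jaw": 60}
  grip_force: 30

```text
clock: 4.5
eef_pos: [460.4, 203.3, 116.1]
tcp_rot: [-3.142, -0.001, 0.41]
contact_force: [0.1, 0.5, -2.9]
opening: 0.787
grasp_force: 35.7
```

```bash
python3 -c "
from h import *
print(r.sense()['grasp_force'])
delta(w(-90,-1,115),.303);delta(w(-35,0,115),.303)"
```

```text
35.74208736419678
t 4.5 eef [460.4 203.3 116.1] rot [-3.142e+00 -1.000e-03  4.100e-01] cham [-140.5   -1.6  116.1] F [ 0.1  0.5 -2.9] op 0.787
delta cm [5.02 0.48 0.11] yaw 0.107
t 4.5 eef [460.4 203.3 116.1] rot [-3.142e+00 -1.000e-03  4.100e-01] cham [-140.5   -1.6  116.1] F [ 0.1  0.5 -2.9] op 0.787
delta cm [10.5   0.96  0.12] yaw 0.107
```

>>> play_rows:
  steps:
    - {"delta_pos": [0,-0.05,0],"yaw": 0.035,"jaw": 60}
    - {"delta_pos": [0,-0.1,0],"yaw": 0.07,"jaw": 60}
    - {"delta_pos": [0.3,-0.1,0],"yaw": 0.107,"jaw": 60}
    - {"delta_pos": [1.3,0,0],"yaw": 0.107,"jaw": 60}
    - {"delta_pos": [2.3,0.1,0],"yaw": 0.107,"jaw": 60}
    - {"delta_pos": [3.3,0.2,0],"yaw": 0.107,"jaw": 60}
    - {"delta_pos": [4.3,0.3,0],"yaw": 0.107,"jaw": 60}
    - {"delta_pos": [4.3,0.3,0],"yaw": 0.107,"jaw": 60}

```text
clock: 5.3
eef_pos: [502.5, 218.1, 115.4]
tcp_rot: [-3.141, -0.001, 0.303]
contact_force: [0.0, 0.3, -3.1]
opening: 0.789
grasp_force: 35.8
```

```bash
python3 - <<'E'
from h import *
delta(w(-35,0,116),.303)
im,d=vision.grab_frame('wrist');cv2.imwrite('pics/w2.png',im[:,:,::-1])
P=(cloud('wrist',d)-O)@C
L=vision.cut_out('wrist','tip_box_closed')
p=P[L[0]['region']&(d>0)];p=p[p[:,2]>140];print(len(p),cv2.minAreaRect(p[:,:2].astype(np.float32)))
E
```

```text
t 5.3 eef [502.5 218.1 115.4] rot [-3.141e+00 -1.000e-03  3.030e-01] cham [-95.9   0.  115.4] F [ 0.   0.3 -3.1] op 0.789
delta cm [ 6.09  0.   -0.05] yaw -0.0
60354 ((-66.47904968261719, 0.13971328735351562), (69.2423095703125, 109.60195922851562), 89.07913208007812)
```

View pics/w2.png

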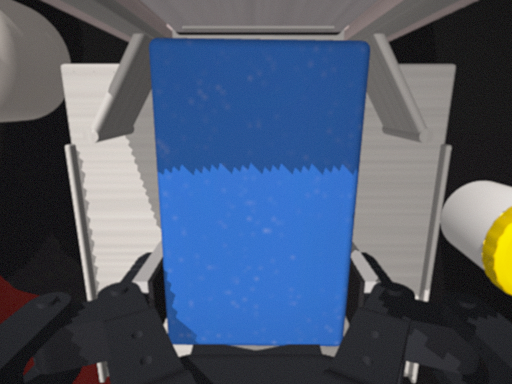

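The box lies centred between the guides: guide ends at columns 93 and 425, box from 152 to 367 at its nose. I'll slide it in.

>>> play_rows:
  steps:
    - {"delta_pos": [0.8,0,0],"yaw": 0,"jaw": 60}
    - {"delta_pos": [1.6,0,0],"yaw": 0,"jaw": 60}
    - {"delta_pos": [2.4,0,0],"yaw": 0,"jaw": 60}
    - {"delta_pos": [3.2,0,0],"yaw": 0,"jaw": 60}
    - {"delta_pos": [4,0,0],"yaw": 0,"jaw": 60}
    - {"delta_pos": [4.7,0,0],"yaw": 0,"jaw": 60}
    - {"delta_pos": [4.7,0,0],"yaw": 0,"jaw": 100}
    - {"delta_pos": [4.7,0,0],"yaw": 0,"jaw": 100}

```text
clock: 6.2
eef_pos: [545.9, 231.6, 115.5]
tcp_rot: [-3.142, -0.001, 0.303]
contact_force: [0.6, -0.5, -0.2]
opening: 1.003
grasp_force: 0.0
```

```bash
python3 -c "
from h import *
delta(w(-100,0,220),.303)"
```

```text
t 6.2 eef [545.9 231.6 115.5] rot [-3.142e+00 -1.000e-03  3.030e-01] cham [-50.4  -0.  115.5] F [ 0.6 -0.5 -0.2] op 1.003
delta cm [ -4.95  -0.   -10.46] yaw -0.0
```

>>> play_rows:
  steps:
    - {"delta_pos": [-2,0,0],"yaw": 0,"jaw": 100}
    - {"delta_pos": [-4,0,0],"yaw": 0,"jaw": 100}
    - {"delta_pos": [-5.5,0,0],"yaw": 0,"jaw": 100}
    - {"delta_pos": [-5.5,0,-0.6],"yaw": 0,"jaw": 100}
    - {"delta_pos": [-5.5,0,-0.6],"yaw": 0,"jaw": 0}
    - {"delta_pos": [-5.5,0,-0.6],"yaw": 0,"jaw": 0}
    - {"delta_pos": [-5.5,0,-0.6],"yaw": 0,"jaw": 0}
    - {"delta_pos": [-5.5,0,-0.6],"yaw": 0,"jaw": 0}

```text
clock: 7.0
eef_pos: [493.4, 215.2, 121.2]
tcp_rot: [3.142, -0.0, 0.303]
contact_force: [-0.0, 0.5, -0.4]
opening: 0.334
grasp_force: 0.0
```

```bash
python3 - <<'E'
from h import *
delta(w(-35,0,121),.303)
im,d=vision.grab_frame('top')
P=(cloud('top',d)-O)@C
L=vision.cut_out('top','tip_box_closed')
p=P[L[0]['region']&(d>0)];p=p[p[:,2]>140];print(len(p),cv2.minAreaRect(p[:,:2].astype(np.float32)))
E
```

```text
t 7.0 eef [493.4 215.2 121.2] rot [ 3.142 -0.     0.303] cham [-105.4   -0.   121.2] F [-0.   0.5 -0.4] op 0.334
delta cm [ 7.04 -0.01  0.02] yaw -0.0Traceback (most recent call last):
  File "<stdin>", line 6, in <module>
IndexError: list index out of range
```

>>> play_rows:
  steps:
    - {"delta_pos": [0,0,0],"yaw": 0,"jaw": 0}
    - {"delta_pos": [0.5,0,0],"yaw": 0,"jaw": 0}
    - {"delta_pos": [1.2,0,0],"yaw": 0,"jaw": 0}
    - {"delta_pos": [2,0,0],"yaw": 0,"jaw": 0}
    - {"delta_pos": [2.8,0,0],"yaw": 0,"jaw": 0}
    - {"delta_pos": [3.6,0,0],"yaw": 0,"jaw": 0}
    - {"delta_pos": [4.4,0,0],"yaw": 0,"jaw": 0}
    - {"delta_pos": [5.2,0,0],"yaw": 0,"jaw": 0}

```text
clock: 7.9
eef_pos: [543.4, 230.8, 121.3]
tcp_rot: [-3.142, -0.0, 0.303]
contact_force: [-1.0, -0.8, 0.3]
opening: -0.002
grasp_force: 0.3
```

>>> play_rows:
  steps:
    - {"delta_pos": [0.7,0,0],"yaw": 0,"jaw": 0}
    - {"delta_pos": [1.4,0,0],"yaw": 0,"jaw": 0}
    - {"delta_pos": [2.1,0,0],"yaw": 0,"jaw": 0}
    - {"delta_pos": [2.8,0,0],"yaw": 0,"jaw": 0}
    - {"delta_pos": [2.8,0,0],"yaw": 0,"jaw": 0}
    - {"delta_pos": [2.8,0,0],"yaw": 0,"jaw": 0}
    - {"delta_pos": [2.8,0,0],"yaw": 0,"jaw": 0}
    - {"delta_pos": [0.8,0,0],"yaw": 0,"jaw": 0}

```text
clock: 8.7
eef_pos: [551.8, 233.5, 121.6]
tcp_rot: [-3.141, -0.002, 0.303]
contact_force: [-1.1, 0.2, -0.5]
opening: 0.003
grasp_force: 0.0
```

```bash
python3 - <<'E'
from h import *
delta(w(-100,0,330),.303)
im,d=save('wrist','w3.png')
im2,d=save('scene','s3.png')
a=cv2.imread('pics/w3.png');b=cv2.resize(cv2.imread('pics/s3.png')[120:270,150:350],(512,384))
cv2.imwrite('pics/v3.png',cv2.resize(np.hstack([a,b]),(800,300)))
E
```

```text
t 8.7 eef [551.8 233.5 121.6] rot [-3.141e+00 -2.000e-03  3.030e-01] cham [-44.2   0.  121.6] F [-1.1  0.2 -0.5] op 0.003
delta cm [ -5.53   0.   -20.86] yaw -0.0
```

View pics/v3.png

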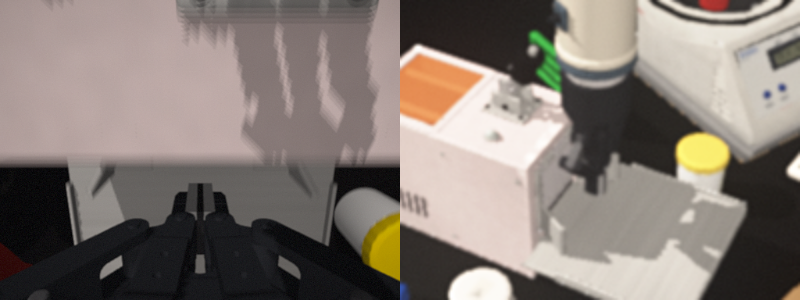

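The box is no longer on the shelf, so it has gone in. I'll retreat and check the flap and the lever from further back.

>>> play_rows:
  steps:
    - {"delta_pos": [-4,0,0],"yaw": 0,"jaw": 0}
    - {"delta_pos": [-8,0,-1],"yaw": 0,"jaw": 50}
    - {"delta_pos": [-10,0,-5],"yaw": 0,"jaw": 100}
    - {"delta_pos": [-10,0,-9],"yaw": 0,"jaw": 100}
    - {"delta_pos": [-10,0,-13],"yaw": 0,"jaw": 100}
    - {"delta_pos": [-10,0,-17],"yaw": 0,"jaw": 100}
    - {"delta_pos": [-10,0,-21],"yaw": 0,"jaw": 100}
    - {"delta_pos": [-10,0,-21],"yaw": 0,"jaw": 100}

```text
clock: 9.6
eef_pos: [457.5, 204.4, 337.3]
tcp_rot: [-3.14, -0.01, 0.303]
contact_force: [0.7, 0.8, 0.9]
opening: 1.001
grasp_force: 0.0
```

```bash
python3 - <<'E'
from h import *
np.set_printoptions(precision=1,suppress=True)
delta(w(46,-18,335),.303)
for cam in ['wrist','top','scene']:
    im,d=save(cam,cam+'4.png');P=(cloud(cam,d)-O)@C
    L=vision.cut_out(cam,'lock_collar')
    if L:
        q=P[L[0]['region']&(d>0)];q=q[(q[:,2]>205)&(q[:,2]<300)];t=q[q[:,2]>np.percentile(q[:,2],97)-12] if len(q) else q
        print(cam,L[0]['conf'],len(q),np.median(q,0),'top part',len(t),t.mean(0),t.min(0),t.max(0))
    L=vision.landmark_of(cam,'collar_grip')
    if L:print('grip',L[0]['conf'],(at_z(cam,L[0]['uv'],254)-O)@C)
    L=vision.landmark_of(cam,'lever_pivot')
    if L:print('pivot',L[0]['conf'],(at_z(cam,L[0]['uv'],199)-O)@C)
    L=vision.cut_out(cam,'tip_box_closed')
    if L:print('box',L[0]['conf'],L[0]['uv'])
    L=vision.cut_out(cam,'flap')
    if L:
        q=P[L[0]['region']&(d>0)];print('flap',L[0]['conf'],len(q),np.percentile(q,[5,50,95],axis=0))
a=cv2.imread('pics/wrist4.png');b=cv2.resize(cv2.imread('pics/scene4.png')[100:250,140:340],(512,384))
cv2.imwrite('pics/v4.png',cv2.resize(np.hstack([a,b]),(800,300)))
E
```

```text
t 9.6 eef [457.5 204.4 337.3] rot [-3.1 -0.   0.3] cham [-142.9    0.3  337.3] F [0.7 0.8 0.9] op 1.001
delta cm [18.9  1.8  0.4] yaw -0.0
flap 0.85 1483 [[ -0.2 -34.9  78.3]
 [  0.8  -0.8 115.7]
 [  1.1  34.1 153.8]]
top 0.53 125 [ 39.4 -18.6 275.1] top part 119 [ 39.7 -18.7 275. ] [ 25.7 -32.8 268.5] [ 53.6  -4.  282. ]
grip 0.57 [ 44.4 -17.2 254. ]
pivot 0.91 [ 75.3 -20.8 199. ]
scene 0.78 275 [ 43.5 -11.1 259.6] top part 121 [ 39.2 -15.  272.2] [ 25.4 -33.1 265.5] [ 54.7  -2.1 282.3]
grip 0.68 [ 49.8 -21.9 254. ]
pivot 0.78 [ 74.4 -33.7 199. ]
flap 0.9 393 [[  2.7 -36.6  85.4]
 [  3.9  -4.4 124. ]
 [  5.1  26.6 162.6]]
```

View pics/v4.png

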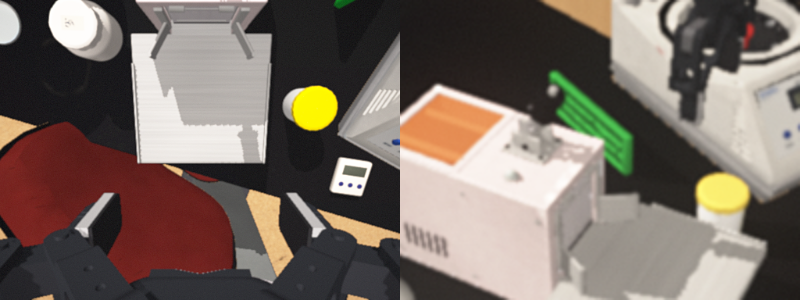

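The wrist view shows an empty shelf, and the flap is shut: its plane is at chamber x ≈ 1 and y spans ±35. The collar's measured top (39.5, -18.7, 275) agrees with the geometry, so I move above it.

>>> play_rows:
  steps:
    - {"delta_pos": [3.5,0.3,0],"yaw": 0,"jaw": 100}
    - {"delta_pos": [7,0.7,0],"yaw": 0,"jaw": 100}
    - {"delta_pos": [10.5,1,0],"yaw": 0,"jaw": 100}
    - {"delta_pos": [14,1.3,0],"yaw": 0,"jaw": 100}
    - {"delta_pos": [17,1.6,0],"yaw": 0,"jaw": 100}
    - {"delta_pos": [18.9,1.8,0],"yaw": 0,"jaw": 100}
    - {"delta_pos": [18.9,1.8,0],"yaw": 0,"jaw": 100}
    - {"delta_pos": [18.9,1.8,0],"yaw": 0,"jaw": 100}

```text
clock: 11.3
eef_pos: [640.2, 242.2, 330.7]
tcp_rot: [3.142, 0.001, 0.303]
contact_force: [-0.3, -1.0, -0.0]
opening: 0.999
grasp_force: 0.0
```

```bash
python3 - <<'E'
from h import *
np.set_printoptions(precision=1,suppress=True)
delta(w(46,-18,234),.303)
cam='wrist'
im,d=save(cam,'w5.png');P=(cloud(cam,d)-O)@C
L=vision.cut_out(cam,'lock_collar')
if L:
        q=P[L[0]['region']&(d>0)];q=q[(q[:,2]>205)&(q[:,2]<300)]
        print(L[0]['conf'],len(q));print(np.percentile(q,[2,50,98],axis=0)); t=q[q[:,2]>262];print(len(t),t.mean(0),t.min(0),t.max(0))
L=vision.landmark_of(cam,'collar_grip')
if L:print('grip',L[0]['conf'],(at_z(cam,L[0]['uv'],254)-O)@C)
L=vision.cut_out(cam,'tip_box_closed')
if L:print('box',L[0]['conf'],L[0]['uv'])
E
```

```text
t 11.3 eef [640.2 242.2 330.7] rot [3.1 0.  0.3] cham [ 42.7 -18.1 330.7] F [-0.3 -1.  -0. ] op 0.999
delta cm [ 0.3 -0.   9.7] yaw -0.0
0.76 2559
[[ 27.9 -33.6 229.8]
 [ 50.8 -18.7 270.4]
 [ 64.2  -4.  278.4]]
1544 [ 43.5 -18.7 273.6] [ 25.  -34.  262.1] [ 56.8  -3.5 279.5]
grip 0.88 [ 42.9 -19.2 254. ]
box 0.37 [107.5, 190.4]
```

View pics/w5.png

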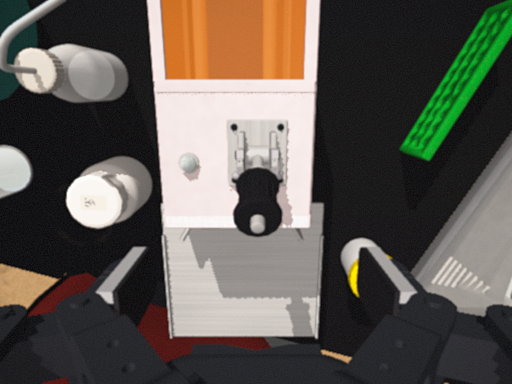

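The collar is at about (258,200), with the lever tip poking out at (258,224); y ≈ -18.7. I'll descend and pinch the waist.

>>> play_rows:
  steps:
    - {"delta_pos": [0.3,0,2],"yaw": 0,"jaw": 100}
    - {"delta_pos": [0.3,0,4.5],"yaw": 0,"jaw": 100}
    - {"delta_pos": [0.3,0,7],"yaw": 0,"jaw": 100}
    - {"delta_pos": [0.3,0,9],"yaw": 0,"jaw": 80}
    - {"delta_pos": [0.3,0,9.7],"yaw": 0,"jaw": 60}
    - {"delta_pos": [0.3,0,9.7],"yaw": 0,"jaw": 40}
    - {"delta_pos": [0.3,0,9.7],"yaw": 0,"jaw": 15}
    - {"delta_pos": [0.3,0,9.7],"yaw": 0,"jaw": 15}
  grip_force: 35

```text
clock: 12.3
eef_pos: [643.9, 242.7, 235.7]
tcp_rot: [3.141, -0.001, 0.303]
contact_force: [0.0, -3.8, 0.4]
opening: 0.36
grasp_force: 35.0
```

>>> play_rows:
  steps:
    - {"delta_pos": [0,0,0],"yaw": 0,"jaw": 15}
    - {"delta_pos": [0,0,0],"yaw": 0,"jaw": 15}
    - {"delta_pos": [0,0,0],"yaw": 0,"jaw": 15}
    - {"delta_pos": [0,0,0],"yaw": 0,"jaw": 15}
    - {"delta_pos": [0,0,0],"yaw": 0,"jaw": 15}
    - {"delta_pos": [0,0,0],"yaw": 0,"jaw": 15}
    - {"delta_pos": [0,0,0],"yaw": 0,"jaw": 15}
    - {"delta_pos": [0,0,0],"yaw": 0,"jaw": 15}

```text
clock: 13.1
eef_pos: [643.9, 242.8, 235.6]
tcp_rot: [3.141, -0.001, 0.303]
contact_force: [0.0, -5.6, 4.3]
opening: 0.359
grasp_force: 35.2
```

```bash
python3 - <<'E'
from h import *
delta(w(40.8,-18,247),.303)
R=np.array
a=np.linspace(-.38,.38,9)
E=[(72.5*np.sin(t),72.5*np.cos(t)) for t in a];print([(round((e[0]-E[0][0])/10,2),-round((e[1]-E[0][1])/10,2)) for e in E])
E
```

```text
t 13.1 eef [643.9 242.8 235.6] rot [ 3.141e+00 -1.000e-03  3.030e-01] cham [ 46.5 -18.6 235.6] F [ 0.  -5.6  4.3] op 0.359
delta cm [-0.57 -0.06 -1.14] yaw -0.0
[(np.float64(0.0), np.float64(-0.0)), (np.float64(0.65), np.float64(-0.22)), (np.float64(1.32), np.float64(-0.39)), (np.float64(2.0), np.float64(-0.48)), (np.float64(2.69), np.float64(-0.52)), (np.float64(3.38), np.float64(-0.48)), (np.float64(4.06), np.float64(-0.39)), (np.float64(4.73), np.float64(-0.22)), (np.float64(5.38), np.float64(-0.0))]
```

>>> play_rows:
  steps:
    - {"delta_pos": [-0.08,0.05,-0.2],"yaw": 0,"jaw": 15}
    - {"delta_pos": [-0.16,0.05,-0.4],"yaw": 0,"jaw": 15}
    - {"delta_pos": [-0.24,0.05,-0.6],"yaw": 0,"jaw": 15}
    - {"delta_pos": [-0.32,0.05,-0.8],"yaw": 0,"jaw": 15}
    - {"delta_pos": [-0.4,0.05,-1.0],"yaw": 0,"jaw": 15}
    - {"delta_pos": [-0.5,0.05,-1.23],"yaw": 0,"jaw": 15}
    - {"delta_pos": [-0.5,0.05,-1.23],"yaw": 0,"jaw": 15}
    - {"delta_pos": [-0.5,0.05,-1.23],"yaw": 0,"jaw": 15}
  grip_force: 40

```text
clock: 13.9
eef_pos: [639.4, 241.3, 246.8]
tcp_rot: [3.141, -0.001, 0.303]
contact_force: [4.0, -2.1, -4.0]
opening: 0.356
grasp_force: 39.8
```

```bash
python3 - <<'E'
from h import *
np.set_printoptions(precision=1,suppress=True)
s=r.sense();print('F chamber',C.T@np.array(s['contact_force']),s['grasp_force'])
delta(w(40.8,-18,247),.303)
im,d=save('scene','s6.png')
cv2.imwrite('pics/s6c.png',cv2.resize(cv2.imread('pics/s6.png')[110:200,160:280],(800,600),interpolation=2))
E
```

```text
F chamber [ 3.2 -3.2 -4. ] 39.81720507144928
t 13.9 eef [639.4 241.3 246.8] rot [ 3.1 -0.   0.3] cham [ 41.7 -18.7 246.8] F [ 4.  -2.1 -4. ] op 0.356
delta cm [-0.1 -0.1 -0. ] yaw -0.0
```

View pics/s6c.png

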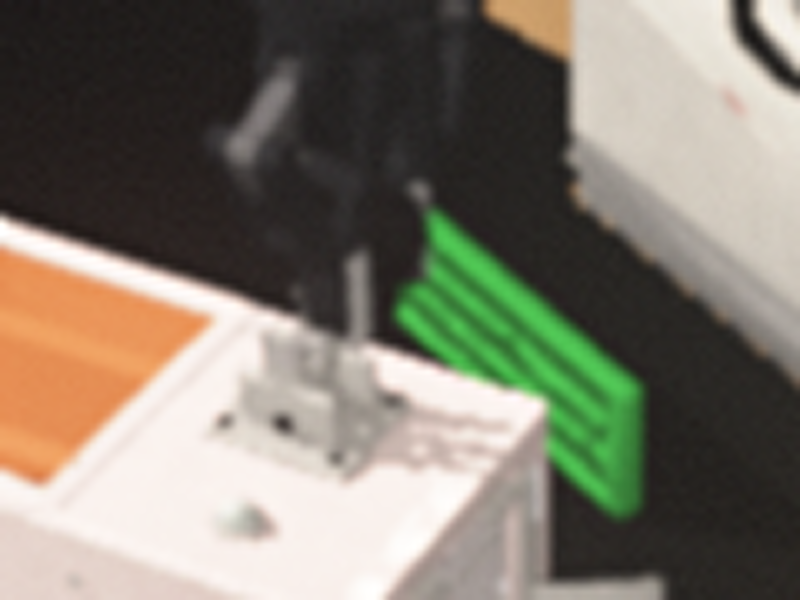

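The blurry close-up shows the fingers holding the black collar at about (350,150) with bare lever visible beneath it. The force (+3, -4 N) fits a spring raised about 12 mm. Now the swing.

>>> play_rows:
  steps:
    - {"delta_pos": [0.6,0,-0.3],"yaw": 0,"jaw": 15}
    - {"delta_pos": [1.3,0,-0.46],"yaw": 0,"jaw": 15}
    - {"delta_pos": [2.0,0,-0.56],"yaw": 0,"jaw": 15}
    - {"delta_pos": [2.7,0,-0.6],"yaw": 0,"jaw": 15}
    - {"delta_pos": [3.4,0,-0.56],"yaw": 0,"jaw": 15}
    - {"delta_pos": [4.1,0,-0.46],"yaw": 0,"jaw": 15}
    - {"delta_pos": [4.8,0,-0.28],"yaw": 0,"jaw": 15}
    - {"delta_pos": [5.4,0,-0.05],"yaw": 0,"jaw": 15}

```text
clock: 14.75
eef_pos: [690.5, 257.3, 246.7]
tcp_rot: [3.141, 0.002, 0.303]
contact_force: [-0.6, -4.7, -4.4]
opening: 0.358
grasp_force: 39.8
```

```bash
python3 - <<'E'
from h import *
np.set_printoptions(precision=1,suppress=True)
s=r.sense();print('F chamber',C.T@np.array(s['contact_force']),s['grasp_force'])
delta(w(94.5,-18,247),.303)
E
```

```text
F chamber [-2.  -4.3 -4.4] 39.77574571967125
t 14.75 eef [690.5 257.3 246.7] rot [3.1 0.  0.3] cham [ 95.3 -18.7 246.7] F [-0.6 -4.7 -4.4] op 0.358
delta cm [-0.1 -0.1 -0. ] yaw -0.0
```

>>> play_rows:
  steps:
    - {"delta_pos": [0.05,0,0],"yaw": 0,"jaw": 15}
    - {"delta_pos": [-0.05,0,0.25],"yaw": 0,"jaw": 15}
    - {"delta_pos": [-0.15,0,0.5],"yaw": 0,"jaw": 15}
    - {"delta_pos": [-0.25,0,0.75],"yaw": 0,"jaw": 15}
    - {"delta_pos": [-0.35,0,1.0],"yaw": 0,"jaw": 15}
    - {"delta_pos": [-0.45,0,1.2],"yaw": 0,"jaw": 15}
    - {"delta_pos": [-0.45,0,1.25],"yaw": 0,"jaw": 15}
    - {"delta_pos": [-0.45,0,1.25],"yaw": 0,"jaw": 15}

```text
clock: 15.55
eef_pos: [688.0, 256.5, 237.4]
tcp_rot: [-3.142, -0.006, 0.303]
contact_force: [2.6, -3.5, 6.3]
opening: 0.353
grasp_force: 40.6
```

```bash
python3 - <<'E'
from h import *
np.set_printoptions(precision=1,suppress=True)
s=r.sense();print('F chamber',C.T@np.array(s['contact_force']),s['grasp_force'])
delta(w(89.9,-18,235),.303)
E
```

```text
F chamber [ 1.5 -4.1  6.3] 40.596726313233376
t 15.55 eef [688.  256.5 237.4] rot [-3.1 -0.   0.3] cham [ 92.6 -18.7 237.4] F [ 2.6 -3.5  6.3] op 0.353
delta cm [-0.3 -0.1  0.2] yaw -0.0
```

>>> play_rows:
  steps:
    - {"delta_pos": [0,0,0],"yaw": 0,"jaw": 40}
    - {"delta_pos": [0,0,0],"yaw": 0,"jaw": 70}
    - {"delta_pos": [0,0,0],"yaw": 0,"jaw": 100}
    - {"delta_pos": [0,0,-1],"yaw": 0,"jaw": 100}
    - {"delta_pos": [0,0,-4],"yaw": 0,"jaw": 100}
    - {"delta_pos": [0,0,-8],"yaw": 0,"jaw": 100}
    - {"delta_pos": [-4,0,-11],"yaw": 0,"jaw": 100}
    - {"delta_pos": [-8,0,-11],"yaw": 0,"jaw": 100}

```text
clock: 16.35
eef_pos: [611.1, 233.0, 349.9]
tcp_rot: [-3.141, -0.008, 0.303]
contact_force: [-0.3, 0.1, -0.0]
opening: 1.0
grasp_force: 0.0
```

```bash
python3 - <<'E'
from h import *
np.set_printoptions(precision=1,suppress=True)
delta(w(90,-18,235),.303)
print('expected top', 68+80*.371,199+80*.929)
for cam in ['wrist','scene','top']:
    im,d=save(cam,cam+'7.png');P=(cloud(cam,d)-O)@C
    q=P[(d>0)&(abs(P[...,0]-85)<60)&(abs(P[...,1]+18)<25)&(P[...,2]>225)&(P[...,2]<300)]
    dist=np.hypot(q[:,0]-68,q[:,2]-199)
    print(cam,len(q),np.percentile(q,[2,50,98],axis=0) if len(q) else '', np.percentile(dist,[50,90,98]) if len(q) else '')
    L=vision.landmark_of(cam,'collar_grip')
    if L:print('grip',L[0]['conf'],(at_z(cam,L[0]['uv'],254)-O)@C)
a=cv2.imread('pics/wrist7.png');b=cv2.resize(cv2.imread('pics/scene7.png')[110:260,150:350],(512,384))
cv2.imwrite('pics/v7.png',cv2.resize(np.hstack([a,b]),(800,300)))
E
```

```text
t 16.35 eef [611.1 233.  349.9] rot [-3.1 -0.   0.3] cham [ 12.2 -18.2 349.9] F [-0.3  0.1 -0. ] op 1.0
delta cm [ 7.7 -0.  11.6] yaw -0.0
expected top 97.68 273.32
wrist 3009 [[ 53.7 -33.4 230. ]
 [ 80.  -19.  269.2]
 [ 99.1  -4.1 278.3]] [73.8 76.6 82. ]
grip 0.93 [ 80.5 -19.5 254. ]
scene 352 [[ 61.6 -31.8 225.7]
 [ 81.3 -12.5 253.3]
 [104.8  -3.2 278.8]] [56.7 80.1 84.8]
grip 0.69 [ 82.8  -9.2 254. ]
top 0
```

View pics/v7.png

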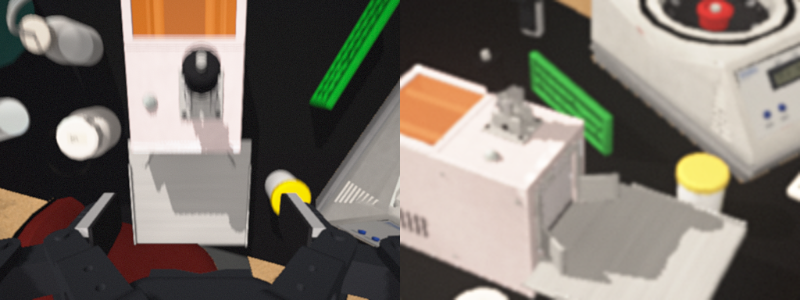

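The view is blurred by motion: the collar is at (203,65), lever apparently over, flap shut. I'll back off further and measure the lever angle properly at rest.

>>> play_rows:
  steps:
    - {"delta_pos": [-4,0,0],"yaw": 0,"jaw": 100}
    - {"delta_pos": [-8,0,0],"yaw": 0,"jaw": 100}
    - {"delta_pos": [-12,0,0],"yaw": 0,"jaw": 100}
    - {"delta_pos": [-15,0,0],"yaw": 0,"jaw": 100}
    - {"delta_pos": [-15,0,0],"yaw": 0,"jaw": 100}
    - {"delta_pos": [-15,0,0],"yaw": 0,"jaw": 100}
    - {"delta_pos": [-15,0,0],"yaw": 0,"jaw": 100}
    - {"delta_pos": [-15,0,0],"yaw": 0,"jaw": 100}

```text
clock: 17.45
eef_pos: [467.7, 187.8, 344.3]
tcp_rot: [3.142, 0.0, 0.303]
contact_force: [0.1, -0.6, -1.1]
opening: 1.001
grasp_force: 0.0
```

```bash
python3 - <<'E'
from h import *
np.set_printoptions(precision=1,suppress=True)
delta(w(90,-18,235),.303)
ims=[]
for cam in ['scene','top']:
    im,d=save(cam,cam+'8.png');P=(cloud(cam,d)-O)@C
    m=(d>0)&(abs(P[...,0]-75)<60)&(abs(P[...,1]+18)<25)&(P[...,2]>225)&(P[...,2]<310)
    q=P[m]; dark=im[m].max(1)<90
    for nm,k in (('dark',q[dark]),('light',q[~dark])):
        print(cam,nm,len(k));
        if len(k)>3: print(np.percentile(k,[3,50,97],axis=0)); t=k[k[:,2]>265]; print('top',len(t),t.mean(0),t.min(0),t.max(0),t[:,2].max())
v=[]
for cam,(y,x) in (('scene',(110,160)),('top',(110,185))):
    v.append(cv2.resize(cv2.imread(f'pics/{cam}8.png')[y:y+75,x:x+100],(400,300),interpolation=2))
cv2.imwrite('pics/v8.png',np.hstack(v))
E
```

```text
t 17.45 eef [467.7 187.8 344.3] rot [3.1 0.  0.3] cham [-138.1  -18.5  344.3] F [ 0.1 -0.6 -1.1] op 1.001
delta cm [22.8 -0.1 10.9] yaw -0.0
scene dark 228
[[ 72.2 -28.3 243.1]
 [ 83.8 -11.6 261.3]
 [103.6  -4.9 277.6]]
top 96 [ 89.8 -14.1 272.6] [ 79.6 -32.1 265.1] [109.5  -3.1 279.6] 279.62464082096915
scene light 127
[[ 60.8 -32.6 225.5]
 [ 73.8 -15.  232.9]
 [ 98.5  -2.3 281.2]]
top 19 [ 96.6 -17.4 278.1] [ 91.4 -22.  270.2] [106.5 -14.  282.3] 282.291329440444
top dark 191
[[ 69.7 -30.1 242.5]
 [ 82.  -16.9 269.9]
 [105.2  -4.4 280.7]]
top 105 [ 90.2 -17.2 275.3] [ 77.8 -31.4 265.1] [108.1  -2.9 281.8] 281.75920540911704
top light 81
[[ 59.5 -34.1 226.5]
 [ 76.2 -18.9 237. ]
 [106.   -2.4 282.8]]
top 25 [ 97.3 -20.4 276.9] [ 84.7 -32.7 269.6] [108.6  -6.6 284.1] 284.0654024499503
```

View pics/v8.png

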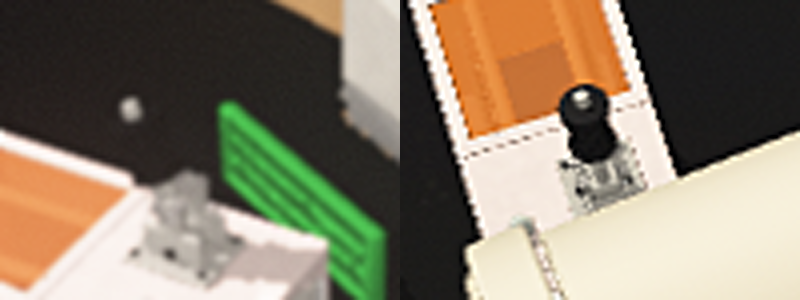

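In the top view the collar is at (585,110), leaning over the amber window, and the box shows as a darker block at (535,75). The lever angle and collar seating need a finer check, so I take a close wrist look at rest.

>>> play_rows:
  steps:
    - {"delta_pos": [4,0,0],"yaw": 0,"jaw": 100}
    - {"delta_pos": [8,0,0],"yaw": 0,"jaw": 100}
    - {"delta_pos": [12,0,0],"yaw": 0,"jaw": 100}
    - {"delta_pos": [15,0,0],"yaw": 0,"jaw": 100}
    - {"delta_pos": [18,0,0],"yaw": 0,"jaw": 100}
    - {"delta_pos": [18,0,0],"yaw": 0,"jaw": 100}
    - {"delta_pos": [18,0,0],"yaw": 0,"jaw": 100}
    - {"delta_pos": [18,0,0],"yaw": 0,"jaw": 100}

```text
clock: 18.35
eef_pos: [637.7, 240.9, 344.3]
tcp_rot: [-3.142, 0.001, 0.303]
contact_force: [0.1, 0.7, 0.2]
opening: 1.001
grasp_force: 0.0
```

```bash
python3 - <<'E'
from h import *
np.set_printoptions(precision=2,suppress=True)
delta(w(90,-18,235),.303)
im,d=save('wrist','w9.png');P=(cloud('wrist',d)-O)@C
np.savez('w9.npz',im=im,P=P,d=d)
m=(d>0)&(abs(P[...,0]-75)<60)&(abs(P[...,1]+18)<25)&(P[...,2]>222)&(P[...,2]<310)
q=P[m]; dark=im[m].max(1)<90
print(dark.sum(),(~dark).sum())
# top flange face: fit plane by RANSAC-ish: for angle a, histogram of axial coordinate
k=q[dark&(q[:,2]>262)]
for a in np.arange(.2,.5,.03):
    s=(k[:,0]-68)*np.sin(a)+(k[:,2]-199)*np.cos(a); h,e=np.histogram(s,np.arange(60,100,1)); i=h.argmax(); print(round(a,2),h.max(),e[i],np.percentile(s,[90,99]))
t=q[(~dark)&(q[:,2]>265)];print('tip',len(t),np.median(t,0),t.max(0))
ys,xs=np.where(m);print(xs.min(),xs.max(),ys.min(),ys.max())
cx,cy=int(xs.mean()),int(ys.mean())
cv2.imwrite('pics/w9c.png',cv2.resize(im[max(0,cy-60):cy+60,max(0,cx-80):cx+80],(800,600),interpolation=2)[:,:,::-1])
E
```

```text
t 18.35 eef [637.7 240.9 344.3] rot [-3.14  0.    0.3 ] cham [ 40.  -18.5 344.3] F [0.1 0.7 0.2] op 1.001
delta cm [ 5.01 -0.05 10.93] yaw -0.0
2043 620
0.2 419 80 [80.98 82.07]
0.23 494 79 [81.   82.11]
0.26 565 79 [81.02 82.03]
0.29 650 80 [80.98 81.9 ]
0.32 736 80 [80.91 81.71]
0.35 767 80 [80.87 81.63]
0.38 678 80 [80.87 81.58]
0.41 673 79 [80.84 81.61]
0.44 593 79 [80.87 81.64]
0.47 464 79 [80.81 81.66]
tip 324 [ 98.36 -18.7  280.09] [109.41  -3.79 284.63]
232 281 97 166
```

View pics/w9c.png

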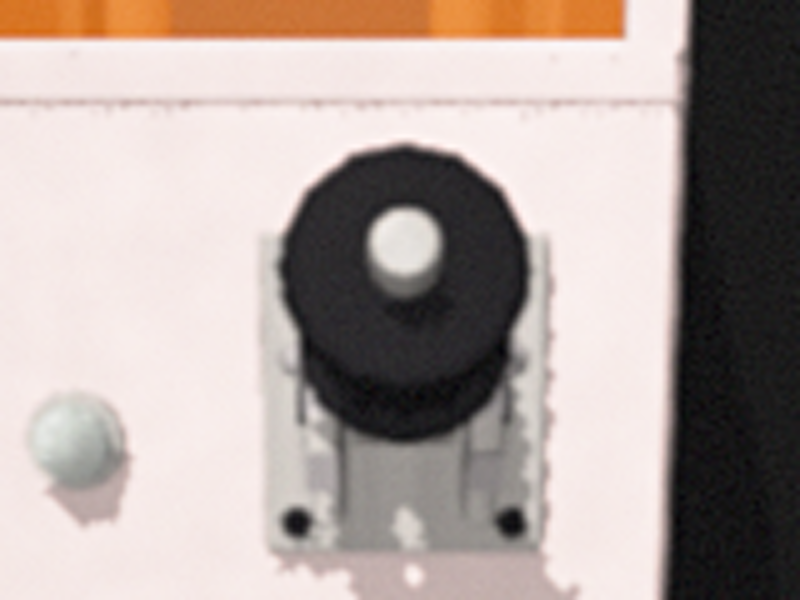

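```bash
python3 - <<'E'
from h import *
z=np.load('w9.npz');P,im,d=z['P'],z['im'],z['d']
m=(d>0)&(abs(P[...,0]-85)<40)&(abs(P[...,1]+18)<18)&(P[...,2]>262)&(P[...,2]<300)&(im.max(2)<90)
k=P[m];s=(k[:,0]-68)*np.sin(.36)+(k[:,2]-199)*np.cos(.36);k=k[abs(s-80.3)<2]
for _ in range(5):
    A=np.c_[k[:,:2],np.ones(len(k))];c=np.linalg.lstsq(A,k[:,2],rcond=None)[0];e=k[:,2]-A@c;print(len(k),np.arctan(-c[0]),e.std());k=k[abs(e)<1.5*max(e.std(),.5)]
print(k.min(0),k.max(0),'centre angle',np.arctan2((k[:,0].min()+k[:,0].max())/2-68,c@[(k[:,0].min()+k[:,0].max())/2,-18,1]-199))
E
```

```text
1594 0.34312076990501383 0.6907872707428675
1373 0.34376359215665997 0.5126870188494144
1161 0.3437154819319108 0.40195254826634624
1142 0.3443440295570327 0.39283470043379726
1136 0.34434551147917253 0.3899757129791499
[ 80.43956155 -33.53504257 269.05298589] [108.20702384  -3.8683167  279.88530846] centre angle 0.3348107311131541
```

The collar is fully down: its flange top is 80 mm from the pivot. The lever stands at about 0.72, near the loose end of its play, so I'll nudge it gently to the stop.

>>> play_rows:
  steps:
    - {"delta_pos": [-1,0,0],"yaw": 0,"jaw": 0}
    - {"delta_pos": [-1,0,0],"yaw": 0,"jaw": 0}
    - {"delta_pos": [-1,0,0],"yaw": 0,"jaw": 0}
    - {"delta_pos": [-1,0,1],"yaw": 0,"jaw": 0}
    - {"delta_pos": [-1,0,4],"yaw": 0,"jaw": 0}
    - {"delta_pos": [-1,0,7],"yaw": 0,"jaw": 0}
    - {"delta_pos": [-0.5,0,8.2],"yaw": 0,"jaw": 0}
    - {"delta_pos": [0.5,0,8.2],"yaw": 0,"jaw": 0}

```text
clock: 19.2
eef_pos: [642.3, 242.3, 260.3]
tcp_rot: [3.141, 0.004, 0.303]
contact_force: [0.1, 0.7, 1.1]
opening: 0.002
grasp_force: 0.0
```

>>> play_rows:
  steps:
    - {"delta_pos": [0.5,0,0],"yaw": 0,"jaw": 0}
    - {"delta_pos": [0.9,0,0],"yaw": 0,"jaw": 0}
    - {"delta_pos": [1.2,0,0],"yaw": 0,"jaw": 0}
    - {"delta_pos": [1.4,0,0],"yaw": 0,"jaw": 0}
    - {"delta_pos": [1.6,0,0],"yaw": 0,"jaw": 0}
    - {"delta_pos": [1.7,0,0],"yaw": 0,"jaw": 0}
    - {"delta_pos": [1.8,0,0],"yaw": 0,"jaw": 0}
    - {"delta_pos": [1.8,0,0],"yaw": 0,"jaw": 0}

```text
clock: 20.0
eef_pos: [660.3, 248.0, 262.6]
tcp_rot: [-3.142, 0.0, 0.303]
contact_force: [0.3, -0.3, -0.3]
opening: -0.003
grasp_force: 0.0
```

```bash
python3 - <<'E'
from h import *
s=r.sense();print('F chamber',C.T@np.array(s['contact_force']))
delta(w(65,-18,262),.303)
E
```

```text
F chamber [ 0.21127188 -0.36586258 -0.3151282 ]
t 20.0 eef [660.3 248.  262.6] rot [-3.142  0.     0.303] cham [ 63.7 -18.5 262.6] F [ 0.3 -0.3 -0.3] op -0.003
delta cm [ 0.13 -0.05  0.06] yaw -0.0
```

No contact yet. I'll move on in small steps.

>>> play_rows:
  steps:
    - {"delta_pos": [0.1,0,0],"yaw": 0,"jaw": 0}
    - {"delta_pos": [0.2,0,0],"yaw": 0,"jaw": 0}
    - {"delta_pos": [0.3,0,0],"yaw": 0,"jaw": 0}
    - {"delta_pos": [0.35,0,0],"yaw": 0,"jaw": 0}
    - {"delta_pos": [0.4,0,0],"yaw": 0,"jaw": 0}
    - {"delta_pos": [0.4,0,0],"yaw": 0,"jaw": 0}
    - {"delta_pos": [0.4,0,0],"yaw": 0,"jaw": 0}
    - {"delta_pos": [0.4,0,0],"yaw": 0,"jaw": 0}

```text
clock: 20.8
eef_pos: [664.1, 249.2, 262.6]
tcp_rot: [-3.142, 0.0, 0.303]
contact_force: [0.3, 0.4, -0.0]
opening: 0.003
grasp_force: 0.0
```

>>> play_rows:
  steps:
    - {"delta_pos": [0.1,0,0],"yaw": 0,"jaw": 0}
    - {"delta_pos": [0.15,0,0],"yaw": 0,"jaw": 0}
    - {"delta_pos": [0.2,0,0],"yaw": 0,"jaw": 0}
    - {"delta_pos": [0.25,0,0],"yaw": 0,"jaw": 0}
    - {"delta_pos": [0.25,0,0],"yaw": 0,"jaw": 0}
    - {"delta_pos": [0.25,0,0],"yaw": 0,"jaw": 0}
    - {"delta_pos": [0.25,0,0],"yaw": 0,"jaw": 0}
    - {"delta_pos": [0.25,0,0],"yaw": 0,"jaw": 0}

```text
clock: 21.6
eef_pos: [666.3, 249.9, 262.5]
tcp_rot: [3.142, 0.001, 0.303]
contact_force: [-4.6, -1.7, 1.6]
opening: 0.002
grasp_force: 1.6
```

>>> play_rows:
  steps:
    - {"delta_pos": [0.05,0,0],"yaw": 0,"jaw": 0}
    - {"delta_pos": [0.1,0,0],"yaw": 0,"jaw": 0}
    - {"delta_pos": [0.15,0,0],"yaw": 0,"jaw": 0}
    - {"delta_pos": [0.2,0,0],"yaw": 0,"jaw": 0}
    - {"delta_pos": [0.2,0,0],"yaw": 0,"jaw": 0}
    - {"delta_pos": [0.2,0,0],"yaw": 0,"jaw": 0}
    - {"delta_pos": [0.2,0,0],"yaw": 0,"jaw": 0}
    - {"delta_pos": [0.2,0,0],"yaw": 0,"jaw": 0}

```text
clock: 22.4
eef_pos: [667.1, 250.1, 262.3]
tcp_rot: [3.142, 0.003, 0.303]
contact_force: [-8.4, -3.5, 3.6]
opening: 0.001
grasp_force: 4.5
```

It is at the stop: 9 N, with the tool barely advancing. Retreat and verify.

>>> play_rows:
  steps:
    - {"delta_pos": [-1,0,0],"yaw": 0,"jaw": 0}
    - {"delta_pos": [-3,0,0],"yaw": 0,"jaw": 0}
    - {"delta_pos": [-3.5,0,-4],"yaw": 0,"jaw": 0}
    - {"delta_pos": [-3.5,0,-8],"yaw": 0,"jaw": 60}
    - {"delta_pos": [-3.5,0,-8.2],"yaw": 0,"jaw": 100}
    - {"delta_pos": [-3.5,0,-8.2],"yaw": 0,"jaw": 100}
    - {"delta_pos": [-3.5,0,-8.2],"yaw": 0,"jaw": 100}
    - {"delta_pos": [-3.5,0,-8.2],"yaw": 0,"jaw": 100}

```text
clock: 23.2
eef_pos: [634.5, 239.9, 342.9]
tcp_rot: [3.141, 0.002, 0.303]
contact_force: [0.2, -0.6, 1.0]
opening: 0.849
grasp_force: 0.0
```

```bash
python3 - <<'E'
from h import *
im,d=vision.grab_frame('wrist');P=(cloud('wrist',d)-O)@C
m=(d>0)&(abs(P[...,0]-85)<40)&(abs(P[...,1]+18)<18)&(P[...,2]>262)&(P[...,2]<300)&(im.max(2)<90)
k=P[m];s=(k[:,0]-68)*np.sin(.37)+(k[:,2]-199)*np.cos(.37);print('axial',np.median(s),np.percentile(s,[75,90]));k=k[abs(s-80.3)<2.5]
for _ in range(5):
    A=np.c_[k[:,:2],np.ones(len(k))];c=np.linalg.lstsq(A,k[:,2],rcond=None)[0];e=k[:,2]-A@c;k=k[abs(e)<1.5*max(e.std(),.5)]
print(len(k),'tilt',np.arctan(-c[0]),k.min(0),k.max(0))
im,d=vision.grab_frame('scene');P=(cloud('scene',d)-O)@C
L=vision.cut_out('scene','flap')
if L: print('flap x',np.percentile(P[L[0]['region']&(d>0)],[5,50,95],axis=0).round(1))
for t in ['reagent_jar','yellow_lid_tub','squeeze_bottle']:
    L=vision.landmark_of('scene',t)
    if L: print(t,at_z('scene',L[0]['uv'],0).round(0))
E
```

```text
axial 79.73159404824803 [80.19980494 80.57673902]
1120 tilt 0.37075139823762476 [ 83.17146291 -33.45655925 267.50718069] [110.7889504   -4.0711758  278.93241087]
flap x [[  2.8 -33.2  88.2]
 [  3.9  -5.9 125.7]
 [  5.   24.5 159.8]]
reagent_jar [541. 414.   0.]
yellow_lid_tub [541.  47.  -0.]
squeeze_bottle [697. 448.   0.]
```

The lever tilts 0.37 rad, so it is fully on. The collar is down at 80 mm and the flap is shut.

```bash
python3 -c "
from rig import r
print(r.sign_off())"
```

```text
the job is handed in; nothing more can be done
None
```

The job is handed in: the box is inside with the flap shut behind it, the lamp lever is locked on with its collar fully down, and nothing beside the chamber was touched; that the box is right against the back stop was not measured, only seen as a dark block through the amber window.

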